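# Pin the upper shelf onto the kitchen stand

## Task

Put the little wooden stand together: lay the drilled shelf board flat on top of the stand with its hole over the stand's hole, then drop the longer of the two handled rods down through the board and both holes of the stand until its collar sits on the board, and let go. Leave the undrilled board lying where it is and the shorter rod in its block.

Things in the scene. Friction and masses are not known exactly. Their poses are not given: they have to be found in the camera images.
- stand: Fixed wooden stand, plain wood, origin under the centre of its foot on the worktop, z up. Foot: board 110 (x) x 130 (y) x 20 mm. Above it a bridge 44 (x) x 90 (y) x 15 mm, its top 75 mm above the worktop, carried by two cheeks 10 mm thick at y = -38 and +38 mm. One vertical axis through the origin: through-hole of 24 mm diameter in the bridge and below it, in the foot, a blind hole of 26 mm, 14 mm deep (bottom at z = 6 mm).
- bridge_hole (a point): Centre of the 24 mm hole in the stand's bridge, at the bridge's top face (75 mm above the worktop).
- foot_hole (a point): Centre of the mouth of the 26 mm hole in the stand's foot (20 mm above the worktop), straight below bridge_hole.
- board_hole (a point): Centre of the drilled shelf board, half-way up, in the middle of its 24 mm through-hole. Loose light wooden board 50 (x) x 170 (y) x 20 mm, 0.12 kg, lying flat on the worktop; z up. Take it across its 50 mm width (fingers close along its x), at the middle.
- plain_board_centre (a point): Centre of the undrilled board, half-way up: same wood and size (50 x 170 x 20 mm) but without a hole, lying flat. To be left where it is.
- rod_block: Fixed dark wooden block 50 (x) x 150 (y) x 50 mm, origin under its centre, z up; the two rods stand in its two blind holes (15 mm diameter, 42 mm deep) at y = -40 and +40 mm. Which rod is in which hole varies.
- long_rod_grip (a point): Centre of the grip of the longer rod, half-way up the grip. The rod stands upright, z up along it: from below a steel shaft of 12 mm diameter and 86 mm long, a steel collar of 42 mm diameter and 6 mm thick, then a wooden grip of 24 mm diameter and 44 mm long. This point is 28 mm above the underside of the collar and 114 mm above the tip; 0.09 kg. In the block it stands about 122 mm above the worktop; fully in the stand (collar on the board) 123 mm.
- long_rod_tip (a point): Centre of the lower end of the longer rod's shaft.
- short_rod_grip (a point): Centre of the grip of the shorter rod: as the longer one, but its shaft is only 50 mm long, so that it stands 36 mm lower in the block. To be left there.

How it is judged:
On the way, in this order (a step that is already met when the one before it is completed fails the run):
1. the drilled board lies flat on the bridge with its hole over the bridge's hole (horizontal distance between board_hole and bridge_hole below 0.013 m and z of board_hole in the frame of bridge_hole between 0.006 and 0.014 m and angle between board_hole's own z axis and vertical below 0.1 rad), for 0.2 s.
2. the longer rod is through the board and both holes of the stand (horizontal distance between long_rod_tip and foot_hole below 0.014 m and z of long_rod_tip in the frame of foot_hole below -0.003 m), for 0.2 s.
At the end, for the whole second after the job is handed in: The drilled board lies flat (within 6 degrees) on the stand's bridge, its hole within 15 mm of the bridge's hole and its underside within 4 mm of the bridge's top; the longer rod stands in it within 10 degrees of upright, its tip at least 5 mm down in the foot's hole (11 mm when fully home) (horizontal distance between board_hole and bridge_hole below 0.015 m and z of board_hole in the frame of bridge_hole between 0.006 and 0.014 m and angle between board_hole's own z axis and vertical below 0.1 rad and horizontal distance between long_rod_tip and foot_hole below 0.014 m and z of long_rod_tip in the frame of foot_hole below -0.005 m and angle between long_rod_tip's own z axis and vertical below 0.17 rad); the robot touches nothing.
It fails at once if the undrilled board is moved by more than 40 mm (distance of plain_board_centre from where it was at the start of the episode above 0.04 m).
It fails at once if the shorter rod is taken out of its block or moved by more than 30 mm (distance of short_rod_grip from where it was at the start of the episode above 0.03 m).
It also fails if it takes over 56 s, if anything falls off the work surface, if the arm or the gripper's body presses on something with over 40 N, if the wrist force passes 120 N, or if a joint passes its speed limit or range.

## Robot

A 6-joint arm with a two-finger parallel gripper is mounted at the origin on a cart in front of the work surface, level with it; the furniture and walls round the work are solid. World frame = base frame: x ahead of the robot, y to its left, z up, the work surface at z = 0. Lengths are in m, angles in rad, forces in N, time in s.
With the tool pointing down it reaches from about 0.375 to 0.975 m from the base axis. Payload 3.8 kg.
Tool frame: the origin (TCP) lies at the very end of the fingers, on their centre line; the grasp point (between the pads) lies 19 mm behind it; z points along the fingers, y is the direction in which the jaws open and shut (so a half turn about z gives the same grasp; the last joint's range is limited). The gripper opens to 88 mm and grips with 3 to 60 N. Pads are 18 mm wide; open, the fingers measure 123 mm over their backs; the gripper's body (75 mm by 187 mm) begins 45 mm behind the grasp point.
Start: joints at [1.293, 0.264, 1.604, -0, 1.274, -0.037], TCP at [0.161, 0.656, 0.239] pointing down, gripper open.
Joint ranges: [-2.63, 2.63], [-0.94, 2.18], [0.31, 2.57], [-1.31, 4.45], [0, 2.66], [-2.55, 2.55]. Speed limits (rad/s): [2.57, 2.57, 3.14, 3.14, 3.14, 3.14].

## Interface

Orientations are given as a 3x3 rotation matrix whose columns are the frame's x, y, z axes.
In Python, from rig import env gives the robot as it stands. The module is installed in compiled form; this text tells all that it offers.
- The arm moves only by the tool jog_arm, never from a script. Its argument "targets" is a list of rows, each an object of numbers: "x", "y", "z": the shift along the tool's x, y, z in mm; "twist": the turn about the tool's z in degrees; "hand": the gripper's target within -1 to 1 (fully open at 1, half-way at 0, shut at -1). A call has exactly 10 rows; each row shifts and turns the commanded pose from where the row before left it, along the tool's axes as they then stand; what a row does not reach is not made up. A row lasts 1/12 s, in which the tool goes at most 41.7 mm and 7.16 degrees, less where a joint would pass 70% of its speed; a pose out of reach is approached as far as the arm can. A call with a gripper value outside its range is refused whole. The fingers move at their own pace and stop on an object; the grip force is fixed at half the most. Time passes only in rows, so rows that do not move let the fingers close, or fill a call up. It gives the time, the measured TCP pose, the force and the opening at its end, in the units of the state.
- env.read_state(): the state, without advancing time (a new reading comes with each control period).
- env.camera(name): name is "scene" or "top" or "wrist"; returns the picture (480x640x3 uint8, blue, green, red); there is no depth.
- env.calibration(name): a dict with "fx", "fy", "cx", "cy" (pixels), "D" ([k1, k2, p1, p2, k3] as OpenCV has them; the pictures are not rectified), "extrinsics" (4x4, takes a point from world to camera coordinates). Camera axes: x right, y down, z forward; pixel columns grow to the right and rows downward; lengths in m; the calibration is good to about 2 mm. A picture is of the moment at which its call begins: read the wrist's pose just before it. calibration takes no time and is no camera call; for the wrist camera it gives the pose at the moment of the call.
- env.job_done(): hands the job in, once; it reports no verdict.
The state is a dict: "time_s": time; "joint_pos": joint angles; "joint_vel": joint speeds; "effort": joint torques, N m; "tool_pos": TCP position; "tool_rot": TCP orientation; "ft_force": force on the tool from outside, world axes, zero at the start; "moment": the same for the moment, N m; "gripper_width": finger opening in m.
Only numpy, scipy, OpenCV 4.12 (cv2) and the standard library are available. Lean on these libraries where they do the work, as an engineer would, in place of code of your own. Each camera call takes 0.05 s, during which the arm holds its last target. There are 200 camera calls.

## Working session

There is one attempt and no reset: what is moved stays moved. The work goes in short steps, Python scripts to look and compute and a tool call to move; the robot and the scene stay as the last step left them, time stands still between calls to the robot, and variables do not carry over. Pictures are saved under pics/ and viewed, about 8 in all and at most 12, crops included, and the job is handed in when it is done.

Besides the shell and the picture viewer there is one more tool, called as name([rows], argument=value, ...), one row to a line, values as JSON. jog_arm: Moves the arm, as the interface text tells. Its arguments: {"type":"object","properties":{"targets":{"type":"array"}},"required":["targets"]}

```bash
mkdir -p pics; cat > h.py <<'E'
import numpy as np, cv2
from rig import env
def cal(n):
    c=env.calibration(n); K=np.array([[c['fx'],0,c['cx']],[0,c['fy'],c['cy']],[0,0,1]]); return K,np.array(c['D'],float),np.array(c['extrinsics'])
def w(n,uv,z,C=None):
    K,D,E=C or cal(n); p=cv2.undistortPoints(np.array([[uv]],float),K,D)[0,0]
    d=E[:3,:3].T@np.array([p[0],p[1],1]); o=-E[:3,:3].T@E[:3,3]
    return o+d*(z-o[2])/d[2]
def px(n,P,C=None):
    K,D,E=C or cal(n); return cv2.projectPoints(np.array(P,float).reshape(-1,3),cv2.Rodrigues(E[:3,:3])[0],E[:3,3],K,D)[0][:,0]
E
python3 - <<'E'
from h import *
for n in('scene','top'):
    cv2.imwrite(f'pics/{n}0.png',env.camera(n)); K,D,E=cal(n); print(n,K[0,0],(-E[:3,:3].T@E[:3,3]).round(3),E[2,:3].round(2))
s=env.read_state();print(s['time_s'],s['tool_pos'],np.array(s['tool_rot']).round(3),s['gripper_width'])
E
```

```text
scene 466.1195646029665 [-0.155 -0.401  0.71 ] [ 0.69  0.38 -0.61]
top 525.0399361430467 [ 0.413 -0.025  1.318] [ 0.07  0.01 -1.  ]
0.1 [0.16080563 0.65492364 0.23755279] [[-0.971  0.238 -0.001]
 [ 0.238  0.971 -0.002]
 [ 0.    -0.002 -1.   ]] 0.08808670399006267
```

View pics/top0.png

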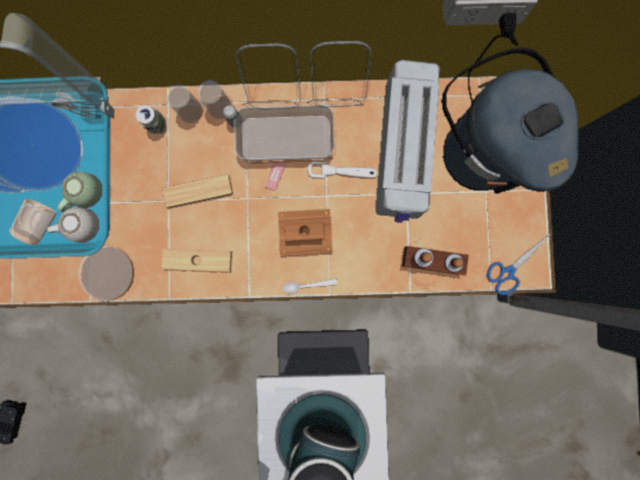

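View pics/scene0.png

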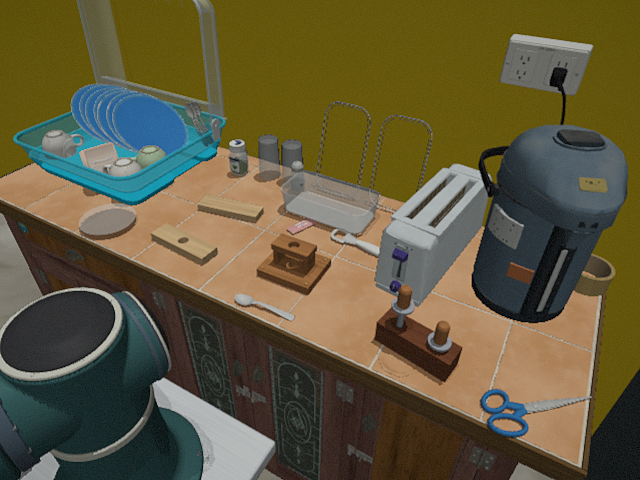

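The top view has the drilled board's hole at (196,260), the stand's hole at (305,230) and the rods at (424,257) and (454,263). The scene view shows the plain board behind the drilled one, and the left (+y) rod is the taller.

```bash
python3 - <<'E'
from h import *
im=cv2.imread('pics/top0.png')
C=cal('top')
for n,uv,z in [('bhole',(196,260),.02),('b corners',(163,249),.02),('',(231,251),.02),('',(231,271),.02),('',(163,270),.02),('stand hole',(305,230),.075),('foot',(279,211),.02),('',(330,211),.02),('',(332,254),.02),('',(280,256),.02),('longgrip top',(424,256),.144),('shortgrip',(455,262),.108),('blk',(405,247),.05),('',(468,250),.05),('',(466,276),.05),('',(402,271),.05)]: print(n,w('top',uv,z,C).round(4))
C=cal('scene'); print('scene',w('scene',(183,240),.02,C),w('scene',(293,245),.075,C),w('scene',(405,288),.144,C),w('scene',(442,324),.108,C))
a=cv2.resize(im[225:285,150:245],None,fx=6,fy=6,interpolation=3); b=cv2.resize(im[200:290,270:480],None,fx=3.8,fy=3.8,interpolation=3)
b=cv2.copyMakeBorder(b[:,:798],0,0,0,0,0)
cv2.imwrite('pics/a.png',np.vstack([cv2.copyMakeBorder(a,0,0,0,b.shape[1]-a.shape[1],0)[:250+0], b]))
K,D,E=cal('wrist');R=np.array(env.read_state()['tool_rot']);o=-E[:3,:3].T@E[:3,3];print('wrist cam in tool',R.T@(o-env.read_state()['tool_pos']),(E[:3,:3]@R).round(2),K[0,0])
E
```

```text
bhole [0.4454 0.2992 0.02  ]
b corners [0.475  0.3814 0.02  ]
 [0.4652 0.2119 0.02  ]
 [0.4158 0.2127 0.02  ]
 [0.4229 0.3818 0.02  ]
stand hole [0.5078 0.0249 0.075 ]
foot [0.5613 0.0906 0.02  ]
 [ 0.5575 -0.0362  0.02  ]
 [ 0.4506 -0.038   0.02  ]
 [0.4494 0.0906 0.02  ]
longgrip top [ 0.4366 -0.2418  0.144 ]
shortgrip [ 0.4215 -0.3192  0.108 ]
blk [ 0.4615 -0.2143  0.05  ]
 [ 0.4498 -0.366   0.05  ]
 [ 0.3875 -0.3582  0.05  ]
 [ 0.404  -0.2048  0.05  ]
scene [0.44712302 0.29848693 0.02      ] [0.50624028 0.02673917 0.075     ] [ 0.43219782 -0.25020174  0.144     ] [ 0.41894999 -0.32705297  0.108     ]
wrist cam in tool [ 0.07061574  0.00022209 -0.14626726] [[-0.    1.   -0.  ]
 [-0.96 -0.   -0.28]
 [-0.28  0.    0.96]] 347.34787638416924
```

jog_arm([
  {"x": -36,"y": -28},
  {"x": -36,"y": -28},
  {"x": -36,"y": -28},
  {"x": -36,"y": -28},
  {"x": -36,"y": -28},
  {"x": -36,"y": -28},
  {"x": -36,"y": -28},
  {"x": -36,"y": -28},
  {"x": -36,"y": -28},
  {"x": -36,"y": -28},
])

```text
invalid input
```

jog_arm([
  {"twist": 7},
  {"twist": 7},
  {"twist": 7},
  {"twist": 7},
  {"twist": 7},
  {"twist": 7},
  {"twist": 7},
  {"twist": 7},
  {"twist": 7},
  {"twist": 7},
])

```text
invalid input
```

jog_arm([
  {"twist": 7},
  {"twist": 2},
  {"z": 10},
  {"z": 10},
  {"z": 10},
  {"z": 10},
  {"z": 0},
  {"z": 0},
  {"z": 0},
  {"z": 0},
])

```text
invalid input
```

```bash
python3 - <<'E'
from h import *
s=env.read_state();C=cal('wrist');im=env.camera('wrist');cv2.imwrite('pics/w1.png',im);np.savez('w1',C[0],C[1],C[2])
print(s['time_s'],s['tool_pos'],np.array(s['tool_rot']).round(3),np.degrees(s['joint_pos']).round(1))
print(px('wrist',[.4455,.298,.02],C))
E
```

```text
0.1 [0.16080563 0.65492364 0.23755279] [[-0.971  0.238 -0.001]
 [ 0.238  0.971 -0.002]
 [ 0.    -0.002 -1.   ]] [74.1 15.2 92.   0.  73.  -2.1]
[[109.6054716  471.56587671]]
```

View pics/w1.png

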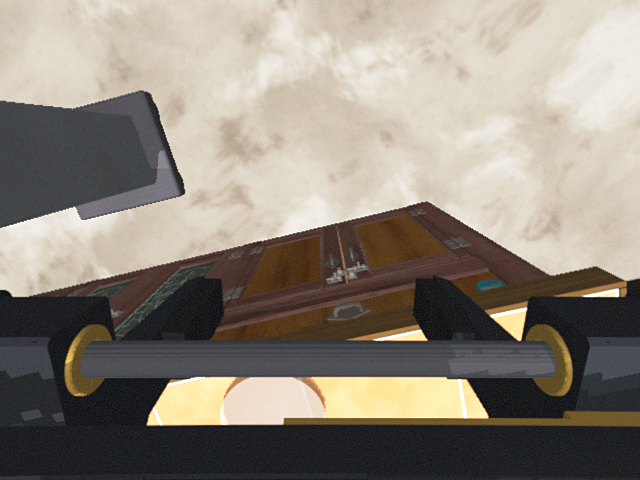

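The first picture is from the start pose: the move calls were refused because rows need all fields. The finger tips show at about rows 280-300.

jog_arm([
  {"x": -36,"y": -28,"z": 0,"twist": 0,"hand": 1},
  {"x": -36,"y": -28,"z": 0,"twist": 0,"hand": 1},
  {"x": -36,"y": -28,"z": 0,"twist": 0,"hand": 1},
  {"x": -36,"y": -28,"z": 0,"twist": 0,"hand": 1},
  {"x": -36,"y": -28,"z": 0,"twist": 0,"hand": 1},
  {"x": -36,"y": -28,"z": 0,"twist": 0,"hand": 1},
  {"x": -36,"y": -28,"z": 0,"twist": 0,"hand": 1},
  {"x": -36,"y": -28,"z": 0,"twist": 0,"hand": 1},
  {"x": -36,"y": -28,"z": 0,"twist": 0,"hand": 1},
  {"x": -36,"y": -28,"z": 0,"twist": 0,"hand": 1},
])

```text
time_s: 0.98
tool_pos: [0.42, 0.3268, 0.2386]
tool_rot: [[-0.971, 0.238, -0.0], [0.238, 0.971, 0.0], [0.0, 0.0, -1.0]]
ft_force: [-0.2, 0.7, 0.4]
gripper_width: 0.0883
```

jog_arm([
  {"x": 0,"y": 0,"z": 4,"twist": 7,"hand": 1},
  {"x": 0,"y": 0,"z": 4,"twist": 7,"hand": 1},
  {"x": 0,"y": 0,"z": 4,"twist": 7,"hand": 1},
  {"x": 0,"y": 0,"z": 4,"twist": 7,"hand": 1},
  {"x": 0,"y": 0,"z": 4,"twist": 7,"hand": 1},
  {"x": 0,"y": 0,"z": 4,"twist": 7,"hand": 1},
  {"x": 0,"y": 0,"z": 4,"twist": 7,"hand": 1},
  {"x": 0,"y": 0,"z": 4,"twist": 7,"hand": 1},
  {"x": 0,"y": 0,"z": 4,"twist": 7,"hand": 1},
  {"x": 0,"y": 0,"z": 4,"twist": 7,"hand": 1},
])

```text
time_s: 1.82
tool_pos: [0.4191, 0.3284, 0.1981]
tool_rot: [[-0.102, 0.995, -0.001], [0.995, 0.102, -0.0], [-0.0, -0.001, -1.0]]
ft_force: [-0.2, -0.9, 0.2]
gripper_width: 0.0883
```

jog_arm([
  {"x": 0,"y": 0,"z": 4,"twist": 7,"hand": 1},
  {"x": 0,"y": 0,"z": 4,"twist": 2,"hand": 1},
  {"x": 0,"y": 0,"z": 0,"twist": 0,"hand": 1},
  {"x": 0,"y": 0,"z": 0,"twist": 0,"hand": 1},
  {"x": 0,"y": 0,"z": 0,"twist": 0,"hand": 1},
  {"x": 0,"y": 0,"z": 0,"twist": 0,"hand": 1},
  {"x": 0,"y": 0,"z": 0,"twist": 0,"hand": 1},
  {"x": 0,"y": 0,"z": 0,"twist": 0,"hand": 1},
  {"x": 0,"y": 0,"z": 0,"twist": 0,"hand": 1},
  {"x": 0,"y": 0,"z": 0,"twist": 0,"hand": 1},
])

```text
time_s: 2.65
tool_pos: [0.4194, 0.3287, 0.1908]
tool_rot: [[0.049, 0.999, 0.0], [0.999, -0.049, 0.0], [0.0, 0.0, -1.0]]
ft_force: [0.3, 0.3, -0.2]
gripper_width: 0.0883
```

```bash
python3 - <<'E'
from h import *
s=env.read_state();C=cal('wrist');im=env.camera('wrist');cv2.imwrite('pics/w2.png',im);np.savez('w2',C[0],C[1],C[2])
print(s['time_s'],s['tool_pos'],np.array(s['tool_rot']).round(3),np.degrees(s['joint_pos']).round(1))
print(px('wrist',[.4455,.298,.02],C))
E
```

```text
2.65 [0.41942424 0.32866878 0.19080142] [[ 0.049  0.999  0.   ]
 [ 0.999 -0.049  0.   ]
 [ 0.     0.    -1.   ]] [ 35.4   1.8 112.3  -0.   65.9  38.2]
[[346.68521053 245.5225226 ]]
```

View pics/w2.png

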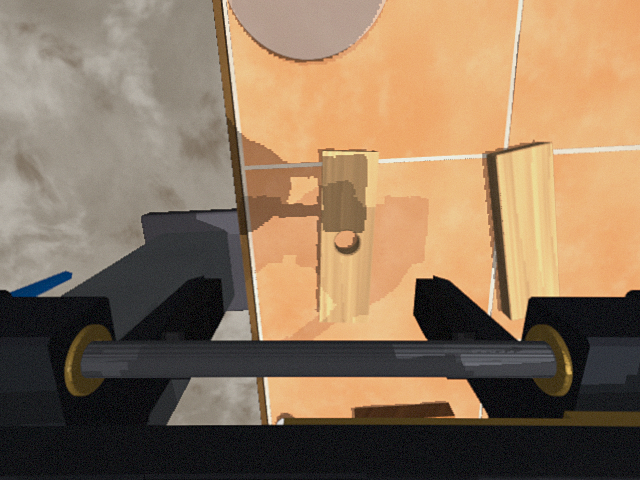

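Hole at (347,242), within 4 px of the prediction. Board corners are about (321,151), (378,152), (369,321), (318,320), aligned with the tool.

```bash
python3 - <<'E'
from h import *
d=np.load('w2.npz');C=(d['arr_0'],d['arr_1'],d['arr_2'])
R=np.array(env.read_state()['tool_rot']);p=np.array(env.read_state()['tool_pos'])
for uv in [(347,242),(321,151),(378,152),(369,321),(319,320)]:
    q=w('',uv,.02,C);print(uv,q.round(4),(R.T@(q-p)*1000).round(1))
c=cal('scene')
for uv in[(380,272),(393,300),(446,268)]:print('toaster base',w('scene',uv,0.005,c).round(3))
c=cal('top')
for uv in[(378,214),(425,218)]:print('toaster top',w('top',uv,.18,c).round(3))
E
```

```text
(347, 242) [0.4459 0.3015 0.02  ] [-25.8  27.8 170.8]
(321, 151) [0.425 0.387 0.02 ] [ 58.6   2.8 170.8]
(378, 152) [0.4755 0.3837 0.02  ] [ 57.7  53.4 170.8]
(369, 321) [0.4661 0.2162 0.02  ] [-110.1   52.1  170.8]
(319, 320) [0.4152 0.2197 0.02  ] [-109.     1.1  170.8]
toaster base [ 0.596 -0.146  0.005]
toaster base [ 0.53  -0.205  0.005]
toaster base [ 0.685 -0.27   0.005]
toaster top [ 0.53  -0.139  0.18 ]
toaster top [ 0.518 -0.241  0.18 ]
```

jog_arm([
  {"x": -13,"y": 14,"z": 0,"twist": 0,"hand": 1},
  {"x": -13,"y": 13.5,"z": 0,"twist": 0,"hand": 1},
  {"x": 0,"y": 0,"z": 30,"twist": 0,"hand": 1},
  {"x": 0,"y": 0,"z": 30,"twist": 0,"hand": 1},
  {"x": 0,"y": 0,"z": 30,"twist": 0,"hand": 1},
  {"x": 0,"y": 0,"z": 30,"twist": 0,"hand": 1},
  {"x": 0,"y": 0,"z": 25,"twist": 0,"hand": 1},
  {"x": 0,"y": 0,"z": 20,"twist": 0,"hand": 1},
  {"x": 0,"y": 0,"z": 15,"twist": 0,"hand": 1},
  {"x": 0,"y": 0,"z": 0,"twist": 0,"hand": 1},
])

```text
time_s: 3.53
tool_pos: [0.4428, 0.2996, 0.0071]
tool_rot: [[0.049, 0.999, -0.006], [0.999, -0.049, -0.004], [-0.004, -0.006, -1.0]]
ft_force: [-0.0, -0.7, 0.4]
gripper_width: 0.0883
```

jog_arm([
  {"x": 1,"y": 2,"z": 3,"twist": 0,"hand": 1},
  {"x": 0,"y": 0,"z": 0,"twist": 0,"hand": -1},
  {"x": 0,"y": 0,"z": 0,"twist": 0,"hand": -1},
  {"x": 0,"y": 0,"z": 0,"twist": 0,"hand": -1},
  {"x": 0,"y": 0,"z": 0,"twist": 0,"hand": -1},
  {"x": 0,"y": 0,"z": 0,"twist": 0,"hand": -1},
  {"x": 0,"y": 0,"z": 0,"twist": 0,"hand": -1},
  {"x": 0,"y": 0,"z": 0,"twist": 0,"hand": -1},
  {"x": 0,"y": 0,"z": 0,"twist": 0,"hand": -1},
  {"x": 0,"y": 0,"z": 0,"twist": 0,"hand": -1},
])

```text
time_s: 4.37
tool_pos: [0.4476, 0.3024, 0.0082]
tool_rot: [[0.049, 0.999, -0.0], [0.999, -0.049, 0.0], [0.0, -0.0, -1.0]]
ft_force: [-2.6, -0.8, 5.5]
gripper_width: 0.0495
```

jog_arm([
  {"x": 0,"y": 0,"z": 0,"twist": 0,"hand": -1},
  {"x": 0,"y": 0,"z": -10,"twist": 0,"hand": -1},
  {"x": 0,"y": 0,"z": -20,"twist": 0,"hand": -1},
  {"x": 0,"y": 0,"z": -20,"twist": 0,"hand": -1},
  {"x": 0,"y": 0,"z": -20,"twist": 0,"hand": -1},
  {"x": 0,"y": 0,"z": -20,"twist": 0,"hand": -1},
  {"x": 0,"y": 0,"z": -20,"twist": 0,"hand": -1},
  {"x": 0,"y": 0,"z": -20,"twist": 0,"hand": -1},
  {"x": 0,"y": 0,"z": -10,"twist": 0,"hand": -1},
  {"x": 0,"y": 0,"z": 0,"twist": 0,"hand": -1},
])

```text
time_s: 5.2
tool_pos: [0.4494, 0.3032, 0.1508]
tool_rot: [[0.049, 0.999, 0.005], [0.999, -0.049, 0.003], [0.003, 0.005, -1.0]]
ft_force: [-0.2, 0.9, -0.2]
gripper_width: 0.0496
```

jog_arm([
  {"x": -27,"y": 7,"z": 0,"twist": 0,"hand": -1},
  {"x": -30,"y": 8,"z": 0,"twist": 0,"hand": -1},
  {"x": -30,"y": 8,"z": 0,"twist": 0,"hand": -1},
  {"x": -30,"y": 8,"z": 0,"twist": 0,"hand": -1},
  {"x": -30,"y": 8,"z": 0,"twist": 0,"hand": -1},
  {"x": -30,"y": 8,"z": 0,"twist": 0,"hand": -1},
  {"x": -30,"y": 8,"z": 0,"twist": 0,"hand": -1},
  {"x": -30,"y": 8,"z": 0,"twist": 0,"hand": -1},
  {"x": -27,"y": 7,"z": 0,"twist": 0,"hand": -1},
  {"x": -10,"y": 2,"z": 0,"twist": 0,"hand": -1},
])

```text
time_s: 6.03
tool_pos: [0.5058, 0.022, 0.1462]
tool_rot: [[0.051, 0.999, -0.002], [0.999, -0.051, -0.001], [-0.001, -0.002, -1.0]]
ft_force: [-0.1, 0.6, -1.9]
gripper_width: 0.0497
```

```bash
python3 - <<'E'
import cv2,numpy as np
t=cv2.imread('pics/top0.png')[205:262,272:340];s=cv2.imread('pics/scene0.png')[225:297,252:336]
f=lambda i:cv2.resize(i,(400,int(i.shape[0]*400/i.shape[1])),interpolation=cv2.INTER_CUBIC)[:335]
cv2.imwrite('pics/st.png',np.hstack([f(t),f(s)]))
E
```

```text
(no output)
```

View pics/st.png

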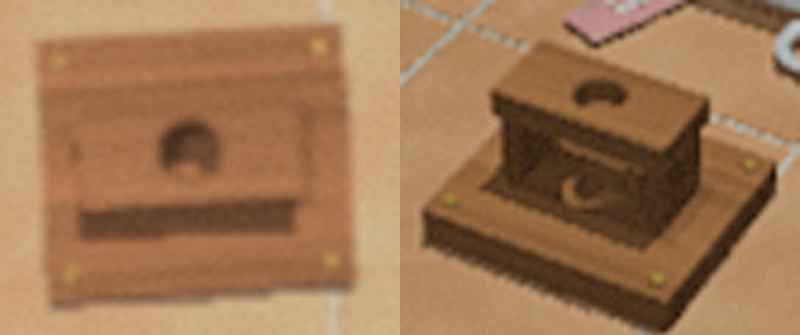

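Stand hole: top px (303.9,229.9), scene px (293.6,244.3). Foot corners in the top crop are (38,42), (340,25), (353,288), (52,305).

```bash
python3 - <<'E'
from h import *
print(w('top',(303.9,229.9),.075),w('scene',(293.6,244.3),.075))
s=400/68
q=[w('top',(272+a/s-.4,205+b/s-.4),.02) for a,b in[(38,42),(340,25),(353,288),(52,305)]]
print(np.round(q,4),np.mean(q,0))
e=[q[0]-q[1],q[3]-q[2]];print([np.degrees(np.arctan2(-v[0],v[1])) for v in e])
print(env.read_state()['tool_pos'])
E
```

```text
[0.50813373 0.0275518  0.075     ] [0.50895201 0.02689983 0.075     ]
[[ 0.5595  0.093   0.02  ]
 [ 0.5629 -0.0349  0.02  ]
 [ 0.4517 -0.0371  0.02  ]
 [ 0.4482  0.0896  0.02  ]] [0.50559751 0.02764253 0.02      ]
[np.float64(1.5379293794190718), np.float64(1.5845995394916421)]
[0.50578246 0.02197148 0.14622937]
```

jog_arm([
  {"x": 6,"y": 1.5,"z": 0,"twist": -4.4,"hand": -1},
  {"x": 0,"y": 0,"z": 10,"twist": 0,"hand": -1},
  {"x": 0,"y": 0,"z": 12,"twist": 0,"hand": -1},
  {"x": 0,"y": 0,"z": 12,"twist": 0,"hand": -1},
  {"x": 0,"y": 0,"z": 12,"twist": 0,"hand": -1},
  {"x": 0,"y": 0,"z": 8,"twist": 0,"hand": -1},
  {"x": 0,"y": 0,"z": 0,"twist": 0,"hand": -1},
  {"x": 0,"y": 0,"z": 0,"twist": 0,"hand": -1},
  {"x": 0,"y": 0,"z": 0,"twist": 0,"hand": -1},
  {"x": 0,"y": 0,"z": 0,"twist": 0,"hand": -1},
])

```text
time_s: 6.87
tool_pos: [0.5087, 0.0311, 0.0945]
tool_rot: [[-0.028, 1.0, 0.002], [1.0, 0.028, 0.0], [-0.0, 0.002, -1.0]]
ft_force: [0.5, -0.5, -1.2]
gripper_width: 0.0498
```

```bash
python3 - <<'E'
from h import *
s=env.read_state();print(s['time_s'],s['tool_pos'],s['ft_force'])
cv2.imwrite('pics/s1.png',cv2.resize(env.camera('scene')[150:330,200:440],None,fx=3,fy=3))
E
```

```text
6.8667 [0.50871788 0.03106473 0.09445616] [ 0.51424467 -0.53442896 -1.15439251]
```

View pics/s1.png

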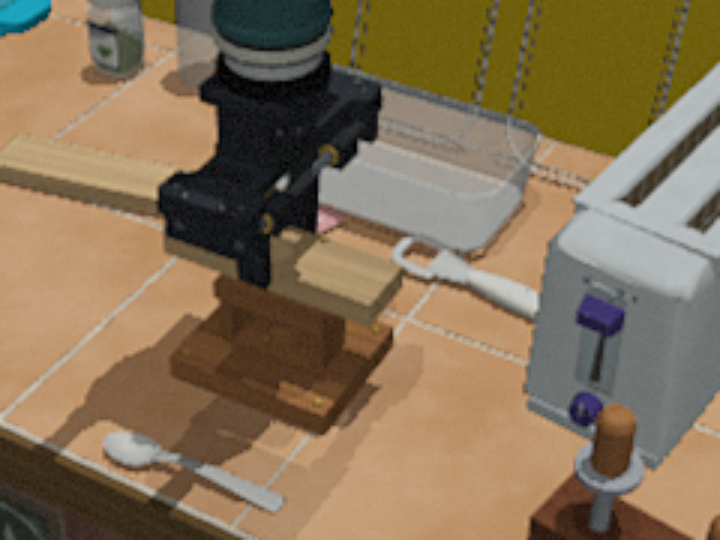

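The board hangs level, roughly 10 mm above the bridge and aligned. I'll correct by 2 mm and lower gently.

jog_arm([
  {"x": -2.5,"y": -1,"z": 2,"twist": 0,"hand": -1},
  {"x": 0,"y": 0,"z": 2,"twist": 0,"hand": -1},
  {"x": 0,"y": 0,"z": 2,"twist": 0,"hand": -1},
  {"x": 0,"y": 0,"z": 1,"twist": 0,"hand": -1},
  {"x": 0,"y": 0,"z": 1,"twist": 0,"hand": -1},
  {"x": 0,"y": 0,"z": 0,"twist": 0,"hand": -1},
  {"x": 0,"y": 0,"z": 0,"twist": 0,"hand": -1},
  {"x": 0,"y": 0,"z": 0,"twist": 0,"hand": -1},
  {"x": 0,"y": 0,"z": 0,"twist": 0,"hand": -1},
  {"x": 0,"y": 0,"z": 0,"twist": 0,"hand": -1},
])

```text
time_s: 7.75
tool_pos: [0.5071, 0.0285, 0.0858]
tool_rot: [[-0.028, 1.0, 0.0], [1.0, 0.028, 0.0], [0.0, 0.0, -1.0]]
ft_force: [-0.1, -0.4, -1.0]
gripper_width: 0.0497
```

jog_arm([
  {"x": 0,"y": 0,"z": 1,"twist": 0,"hand": -1},
  {"x": 0,"y": 0,"z": 1,"twist": 0,"hand": -1},
  {"x": 0,"y": 0,"z": 1,"twist": 0,"hand": -1},
  {"x": 0,"y": 0,"z": 0,"twist": 0,"hand": -1},
  {"x": 0,"y": 0,"z": 0,"twist": 0,"hand": -1},
  {"x": 0,"y": 0,"z": 0,"twist": 0,"hand": -1},
  {"x": 0,"y": 0,"z": 0,"twist": 0,"hand": -1},
  {"x": 0,"y": 0,"z": 0,"twist": 0,"hand": -1},
  {"x": 0,"y": 0,"z": 0,"twist": 0,"hand": -1},
  {"x": 0,"y": 0,"z": 0,"twist": 0,"hand": -1},
])

```text
time_s: 8.58
tool_pos: [0.5071, 0.0285, 0.0832]
tool_rot: [[-0.028, 1.0, 0.0], [1.0, 0.028, -0.0], [-0.0, 0.0, -1.0]]
ft_force: [-3.2, 0.4, 5.2]
gripper_width: 0.0497
```

Contact at the expected height. Release and rise.

jog_arm([
  {"x": 0,"y": 0,"z": 0,"twist": 0,"hand": 0.6},
  {"x": 0,"y": 0,"z": 0,"twist": 0,"hand": 0.6},
  {"x": 0,"y": 0,"z": 0,"twist": 0,"hand": 0.6},
  {"x": 0,"y": 0,"z": 0,"twist": 0,"hand": 0.6},
  {"x": 0,"y": 0,"z": -10,"twist": 0,"hand": 0.6},
  {"x": 0,"y": 0,"z": -30,"twist": 0,"hand": 1},
  {"x": 0,"y": 0,"z": -30,"twist": 0,"hand": 1},
  {"x": -15,"y": 0,"z": -30,"twist": 0,"hand": 1},
  {"x": -15,"y": 0,"z": -30,"twist": 0,"hand": 1},
  {"x": 0,"y": 0,"z": 0,"twist": 0,"hand": 1},
])

```text
time_s: 9.42
tool_pos: [0.5123, -0.0034, 0.2207]
tool_rot: [[-0.027, 1.0, 0.013], [1.0, 0.027, -0.002], [-0.002, 0.013, -1.0]]
ft_force: [1.2, 0.9, 0.5]
gripper_width: 0.0882
```

```bash
python3 - <<'E'
from h import *
s=env.read_state();C=cal('wrist');im=env.camera('wrist');cv2.imwrite('pics/w3.png',im);np.savez('w3',C[0],C[1],C[2])
print(s['time_s'],s['tool_pos'])
print(px('wrist',[.5078,.0274,.095],C),px('wrist',[.5078,.0274,.075],C))
E
```

```text
9.4167 [ 0.51229492 -0.00338412  0.22071077]
[[311.11057999 189.28763389]] [[311.29392255 185.73458501]]
```

View pics/w3.png

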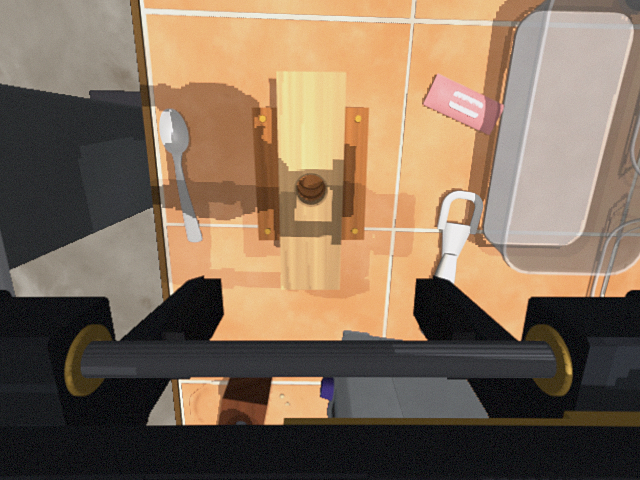

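Board on the bridge, hole at (311,188) against a predicted (311,189) with the foot's hole seen concentric through it. Now to the rods, turning so that the jaws open along the block and stay clear of the toaster.

jog_arm([
  {"x": -20,"y": -5,"z": -10,"twist": 0,"hand": 1},
  {"x": -32,"y": -7,"z": -10,"twist": 0,"hand": 1},
  {"x": -32,"y": -7,"z": -10,"twist": 0,"hand": 1},
  {"x": -32,"y": -7,"z": 0,"twist": 0,"hand": 1},
  {"x": -32,"y": -7,"z": 0,"twist": 0,"hand": 1},
  {"x": -32,"y": -7,"z": 0,"twist": 0,"hand": 1},
  {"x": -32,"y": -7,"z": 0,"twist": 0,"hand": 1},
  {"x": -30,"y": -7,"z": 0,"twist": 0,"hand": 1},
  {"x": 0,"y": 0,"z": 0,"twist": -4,"hand": 1},
  {"x": 0,"y": 0,"z": 0,"twist": -6,"hand": 1},
])

```text
time_s: 10.3
tool_pos: [0.4595, -0.2461, 0.2412]
tool_rot: [[-0.201, 0.98, -0.002], [0.98, 0.201, 0.001], [0.002, -0.002, -1.0]]
ft_force: [-0.1, 0.7, -1.4]
gripper_width: 0.088
```

jog_arm([
  {"x": 0,"y": 0,"z": 0,"twist": -7,"hand": 1},
  {"x": 0,"y": 0,"z": 0,"twist": -7,"hand": 1},
  {"x": 0,"y": 0,"z": 0,"twist": -7,"hand": 1},
  {"x": 0,"y": 0,"z": 0,"twist": -7,"hand": 1},
  {"x": 0,"y": 0,"z": 0,"twist": -7,"hand": 1},
  {"x": 0,"y": 0,"z": 0,"twist": -7,"hand": 1},
  {"x": 0,"y": 0,"z": 0,"twist": -7,"hand": 1},
  {"x": 0,"y": 0,"z": 0,"twist": -7,"hand": 1},
  {"x": 0,"y": 0,"z": 0,"twist": -7,"hand": 1},
  {"x": 0,"y": 0,"z": 0,"twist": -7,"hand": 1},
])

```text
time_s: 11.13
tool_pos: [0.46, -0.2441, 0.2412]
tool_rot: [[-0.99, 0.14, -0.002], [0.14, 0.99, 0.002], [0.002, 0.001, -1.0]]
ft_force: [0.2, -0.7, 0.2]
gripper_width: 0.0882
```

jog_arm([
  {"x": 0,"y": 0,"z": 0,"twist": 0,"hand": 0.2},
  {"x": 0,"y": 0,"z": 0,"twist": 0,"hand": 0.2},
  {"x": 0,"y": 0,"z": 0,"twist": 0,"hand": 0.2},
  {"x": 0,"y": 0,"z": 0,"twist": 0,"hand": 0.2},
  {"x": 0,"y": 0,"z": 0,"twist": 0,"hand": 0.2},
  {"x": 0,"y": 0,"z": 0,"twist": 0,"hand": 0.2},
  {"x": 0,"y": 0,"z": 0,"twist": 0,"hand": 0.2},
  {"x": 0,"y": 0,"z": 0,"twist": 0,"hand": 0.2},
  {"x": 0,"y": 0,"z": 0,"twist": 0,"hand": 0.2},
  {"x": 0,"y": 0,"z": 0,"twist": 0,"hand": 0.2},
])

```text
time_s: 11.97
tool_pos: [0.4607, -0.245, 0.2427]
tool_rot: [[-0.989, 0.146, 0.0], [0.146, 0.989, 0.0], [-0.0, 0.0, -1.0]]
ft_force: [-0.0, -0.2, -0.3]
gripper_width: 0.0531
```

```bash
python3 - <<'E'
from h import *
s=env.read_state();C=cal('wrist');im=env.camera('wrist');cv2.imwrite('pics/w4.png',im);np.savez('w4',C[0],C[1],C[2])
print(s['time_s'],s['tool_pos'],s['gripper_width'],np.degrees(s['joint_pos']).round())
print(px('wrist',[[.434,-.246,.144],[.42,-.323,.108]],C))
E
```

```text
11.9667 [ 0.46066404 -0.24497087  0.24273986] 0.05305446601337503 [ -31.   -2.  110.    0.   72. -112.]
[[310.58908446 200.86195485]
 [214.83186359 189.74150441]]
```

View pics/w4.png

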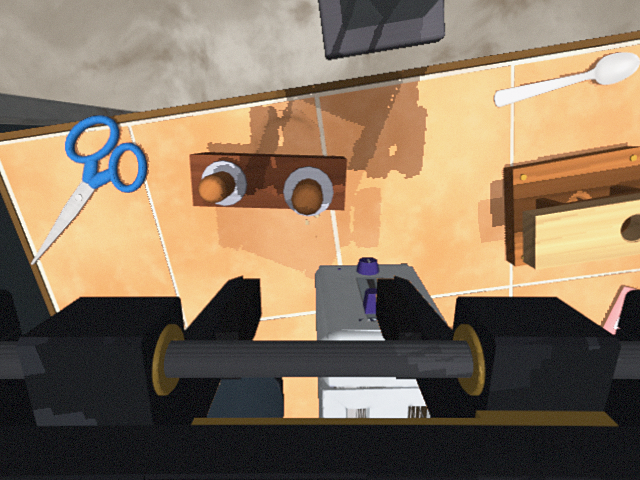

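Long rod is the right one: collar at about (308.5,190), grip top at about (306,197). Short rod's collar is at about (222,183). Block rows are parallel to the image, so the jaws line up with it.

```bash
python3 - <<'E'
from h import *
d=np.load('w4.npz');C=(d['arr_0'],d['arr_1'],d['arr_2'])
s=env.read_state();R=np.array(s['tool_rot']);p=np.array(s['tool_pos'])
for uv,z in [((308.5,190),.1),((306,197),.144),((222,183),.064),((213,186),.108)]:
    q=w('',uv,z,C);print(uv,q.round(4),(R.T@(q-p)*1000).round(1))
im=cv2.imread('pics/w4.png');cv2.imwrite('pics/w4c.png',cv2.resize(im[140:230,180:360],None,fx=4,fy=4,interpolation=2))
E
```

```text
(308.5, 190) [ 0.4324 -0.2484  0.1   ] [ 27.4  -7.5 142.7]
(306, 197) [ 0.4308 -0.2488  0.144 ] [29.  -8.2 98.7]
(222, 183) [ 0.4194 -0.3288  0.064 ] [ 28.6 -89.  178.7]
(213, 186) [ 0.4168 -0.3238  0.108 ] [ 31.8 -84.4 134.7]
```

View pics/w4c.png

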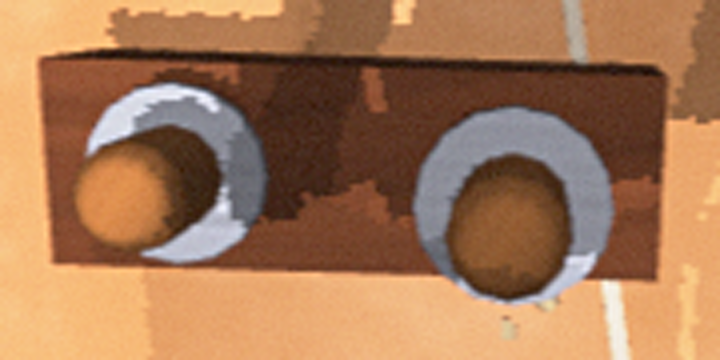

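Two heights agree on the long rod at (0.4316, -0.2486), and collar widths fit the expected heights. Move x +28, y -8, then down.

jog_arm([
  {"x": 14,"y": -4,"z": 0,"twist": 0,"hand": 0.2},
  {"x": 14,"y": -4,"z": 0,"twist": 0,"hand": 0.2},
  {"x": 0,"y": 0,"z": 20,"twist": 0,"hand": 0.2},
  {"x": 0,"y": 0,"z": 25,"twist": 0,"hand": 0.2},
  {"x": 0,"y": 0,"z": 20,"twist": 0,"hand": 0.2},
  {"x": 0,"y": 0,"z": 15,"twist": 0,"hand": 0.2},
  {"x": 0,"y": 0,"z": 0,"twist": 0,"hand": 0.2},
  {"x": 0,"y": 0,"z": 0,"twist": 0,"hand": 0.2},
  {"x": 0,"y": 0,"z": 0,"twist": 0,"hand": 0.2},
  {"x": 0,"y": 0,"z": 0,"twist": 0,"hand": 0.2},
])

```text
time_s: 12.85
tool_pos: [0.4324, -0.2495, 0.1644]
tool_rot: [[-0.989, 0.146, 0.002], [0.146, 0.989, -0.002], [-0.002, -0.001, -1.0]]
ft_force: [-0.1, 1.0, 0.4]
gripper_width: 0.0527
```

jog_arm([
  {"x": 0,"y": 0,"z": 15,"twist": 0,"hand": 0.2},
  {"x": 0,"y": 0,"z": 20,"twist": 0,"hand": 0.2},
  {"x": 0,"y": 0,"z": 15,"twist": 0,"hand": 0.2},
  {"x": 0,"y": 0,"z": 8,"twist": 0,"hand": 0.2},
  {"x": 0,"y": 0,"z": 0,"twist": 0,"hand": 0.2},
  {"x": 0,"y": 0,"z": 0,"twist": 0,"hand": 0.2},
  {"x": 0,"y": 0,"z": 0,"twist": 0,"hand": 0.2},
  {"x": 0,"y": 0,"z": 0,"twist": 0,"hand": 0.2},
  {"x": 0,"y": 0,"z": 0,"twist": 0,"hand": 0.2},
  {"x": 0,"y": 0,"z": 0,"twist": 0,"hand": 0.2},
])

```text
time_s: 13.68
tool_pos: [0.4323, -0.2491, 0.1055]
tool_rot: [[-0.989, 0.146, 0.001], [0.146, 0.989, -0.001], [-0.001, -0.001, -1.0]]
ft_force: [0.2, -0.2, 0.5]
gripper_width: 0.0529
```

jog_arm([
  {"x": 0,"y": 0,"z": 0,"twist": 0,"hand": -1},
  {"x": 0,"y": 0,"z": 0,"twist": 0,"hand": -1},
  {"x": 0,"y": 0,"z": 0,"twist": 0,"hand": -1},
  {"x": 0,"y": 0,"z": 0,"twist": 0,"hand": -1},
  {"x": 0,"y": 0,"z": 0,"twist": 0,"hand": -1},
  {"x": 0,"y": 0,"z": 0,"twist": 0,"hand": -1},
  {"x": 0,"y": 0,"z": 0,"twist": 0,"hand": -1},
  {"x": 0,"y": 0,"z": 0,"twist": 0,"hand": -1},
  {"x": 0,"y": 0,"z": 0,"twist": 0,"hand": -1},
  {"x": 0,"y": 0,"z": 0,"twist": 0,"hand": -1},
])

```text
time_s: 14.52
tool_pos: [0.4318, -0.2488, 0.1047]
tool_rot: [[-0.989, 0.146, -0.0], [0.146, 0.989, -0.0], [0.0, -0.0, -1.0]]
ft_force: [0.6, -0.2, 0.3]
gripper_width: 0.023
```

jog_arm([
  {"x": 0,"y": 0,"z": -10,"twist": 0,"hand": -1},
  {"x": 0,"y": 0,"z": -15,"twist": 0,"hand": -1},
  {"x": 0,"y": 0,"z": -15,"twist": 0,"hand": -1},
  {"x": 0,"y": 0,"z": -20,"twist": 0,"hand": -1},
  {"x": 0,"y": 0,"z": -20,"twist": 0,"hand": -1},
  {"x": 0,"y": 0,"z": -20,"twist": 0,"hand": -1},
  {"x": 0,"y": 0,"z": -20,"twist": 0,"hand": -1},
  {"x": 0,"y": 0,"z": -10,"twist": 0,"hand": -1},
  {"x": 0,"y": 0,"z": 0,"twist": 0,"hand": -1},
  {"x": 0,"y": 0,"z": 0,"twist": 0,"hand": -1},
])

```text
time_s: 15.35
tool_pos: [0.4319, -0.2488, 0.2351]
tool_rot: [[-0.989, 0.146, 0.001], [0.146, 0.989, -0.001], [-0.001, -0.0, -1.0]]
ft_force: [-0.4, 1.2, -1.1]
gripper_width: 0.0232
```

jog_arm([
  {"x": -2,"y": 15,"z": 0,"twist": 0,"hand": -1},
  {"x": -4,"y": 32,"z": 0,"twist": 0,"hand": -1},
  {"x": -4,"y": 33,"z": 0,"twist": 0,"hand": -1},
  {"x": -4,"y": 34,"z": 0,"twist": 0,"hand": -1},
  {"x": -4,"y": 34,"z": 0,"twist": 0,"hand": -1},
  {"x": -4,"y": 34,"z": 0,"twist": 0,"hand": -1},
  {"x": -4,"y": 34,"z": 0,"twist": 0,"hand": -1},
  {"x": -4,"y": 33,"z": 0,"twist": 0,"hand": -1},
  {"x": -4,"y": 25,"z": 0,"twist": 0,"hand": -1},
  {"x": -1,"y": 10,"z": 0,"twist": 0,"hand": -1},
])

```text
time_s: 16.18
tool_pos: [0.5073, 0.0301, 0.2326]
tool_rot: [[-0.99, 0.143, -0.003], [0.143, 0.99, 0.001], [0.003, 0.001, -1.0]]
ft_force: [0.1, -0.4, -0.9]
gripper_width: 0.0229
```

jog_arm([
  {"x": 0,"y": 0,"z": 0,"twist": 0,"hand": -1},
  {"x": 0,"y": 0,"z": 0,"twist": 0,"hand": -1},
  {"x": 0,"y": 0,"z": 0,"twist": 0,"hand": -1},
  {"x": 0,"y": 0,"z": 0,"twist": 0,"hand": -1},
  {"x": 0,"y": 0,"z": 0,"twist": 0,"hand": -1},
  {"x": 0,"y": 0,"z": 0,"twist": 0,"hand": -1},
  {"x": 0,"y": 0,"z": 0,"twist": 0,"hand": -1},
  {"x": 0,"y": 0,"z": 0,"twist": 0,"hand": -1},
  {"x": 0,"y": 0,"z": 0,"twist": 0,"hand": -1},
  {"x": 0,"y": 0,"z": 0,"twist": 0,"hand": -1},
])

```text
time_s: 17.02
tool_pos: [0.5079, 0.027, 0.2348]
tool_rot: [[-0.989, 0.146, 0.0], [0.146, 0.989, -0.0], [-0.0, 0.0, -1.0]]
ft_force: [-0.2, 0.4, -1.7]
gripper_width: 0.0227
```

```bash
python3 - <<'E'
from h import *
s=env.read_state();t=np.array(s['tool_pos']);R=np.array(s['tool_rot'])
C=cal('wrist');im=env.camera('wrist');C2=cal('scene');im2=env.camera('scene')
print(s['time_s'],t,s['gripper_width'],(R.T@(np.array([.5078,.0274,t[2]])-t)*1e3).round(1))
tip=t-[0,0,.097];P=[[.5078,.0274,.095],tip]
print(tip,px('',P,C),px('',P,C2))
b=im2[130:310,210:390]
cv2.imwrite('pics/w5.png',np.hstack([im[100:340,170:470],cv2.resize(b,(240,240))]) if 0 else np.hstack([cv2.resize(im[80:330,220:420],(400,500)),cv2.resize(b,(400,400))[:400] if 0 else cv2.resize(im2[150:300,230:350],(400,500))]))
E
```

```text
17.0167 [0.50791936 0.02696112 0.23477932] 0.022720223510393392 [ 0.2  0.4 -0. ]
[0.50791936 0.02696112 0.13777932] [[318.01941235 222.59580772]
 [317.50198102 236.87458351]] [[292.94347193 237.24127684]
 [292.75384753 221.10656071]]
```

View pics/w5.png

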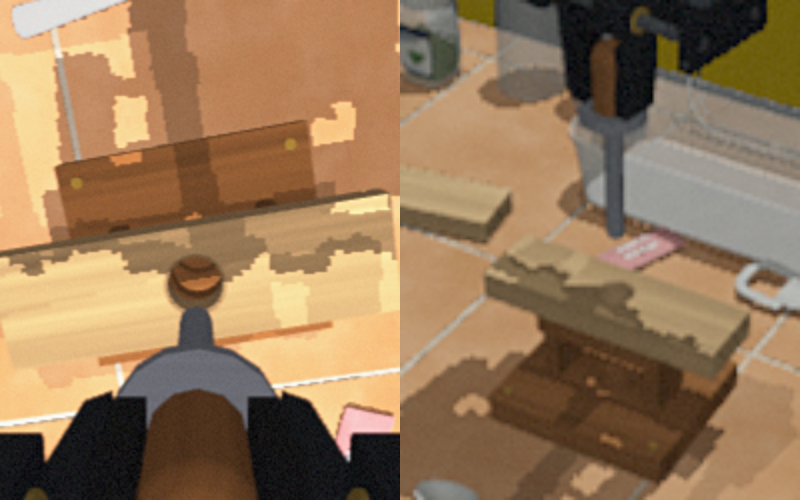

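Left: board hole at crop (196,280), rod tip at about (195,320), so the tip sits about 3 to 4 mm towards tool -x; the scene view agrees (tip about 3 mm in +x). Correct x by +3.5 and lower.

jog_arm([
  {"x": 3.5,"y": 0,"z": 0,"twist": 0,"hand": -1},
  {"x": 0,"y": 0,"z": 10,"twist": 0,"hand": -1},
  {"x": 0,"y": 0,"z": 10,"twist": 0,"hand": -1},
  {"x": 0,"y": 0,"z": 10,"twist": 0,"hand": -1},
  {"x": 0,"y": 0,"z": 5,"twist": 0,"hand": -1},
  {"x": 0,"y": 0,"z": 5,"twist": 0,"hand": -1},
  {"x": 0,"y": 0,"z": 5,"twist": 0,"hand": -1},
  {"x": 0,"y": 0,"z": 5,"twist": 0,"hand": -1},
  {"x": 0,"y": 0,"z": 5,"twist": 0,"hand": -1},
  {"x": 0,"y": 0,"z": 0,"twist": 0,"hand": -1},
])

```text
time_s: 17.95
tool_pos: [0.5038, 0.0276, 0.1785]
tool_rot: [[-0.989, 0.146, -0.002], [0.146, 0.989, -0.0], [0.002, -0.0, -1.0]]
ft_force: [-0.8, 0.0, -0.7]
gripper_width: 0.0231
```

```bash
python3 - <<'E'
from h import *
s=env.read_state();print(s['tool_pos'],s['ft_force'])
im=env.camera('wrist');im2=env.camera('scene')
cv2.imwrite('pics/w6.png',np.hstack([cv2.resize(im[80:330,220:420],(400,500)),cv2.resize(im2[150:300,230:350],(400,500))]))
E
```

```text
[0.50382602 0.02755852 0.1785493 ] [-0.77150934  0.0143666  -0.68630933]
```

View pics/w6.png

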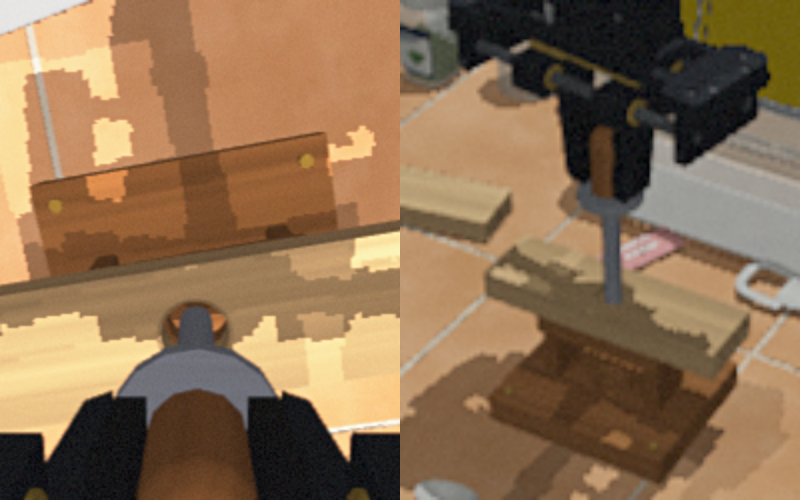

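The tip is inside the board's hole, centred sideways, with no contact force. Continue down.

jog_arm([
  {"x": 0,"y": 0,"z": 5,"twist": 0,"hand": -1},
  {"x": 0,"y": 0,"z": 5,"twist": 0,"hand": -1},
  {"x": 0,"y": 0,"z": 5,"twist": 0,"hand": -1},
  {"x": 0,"y": 0,"z": 5,"twist": 0,"hand": -1},
  {"x": 0,"y": 0,"z": 5,"twist": 0,"hand": -1},
  {"x": 0,"y": 0,"z": 5,"twist": 0,"hand": -1},
  {"x": 0,"y": 0,"z": 5,"twist": 0,"hand": -1},
  {"x": 0,"y": 0,"z": 5,"twist": 0,"hand": -1},
  {"x": 0,"y": 0,"z": 5,"twist": 0,"hand": -1},
  {"x": 0,"y": 0,"z": 5,"twist": 0,"hand": -1},
])

```text
time_s: 18.88
tool_pos: [0.5044, 0.0276, 0.1292]
tool_rot: [[-0.989, 0.146, -0.0], [0.146, 0.989, 0.0], [0.0, -0.0, -1.0]]
ft_force: [0.5, 0.5, -1.2]
gripper_width: 0.023
```

jog_arm([
  {"x": 0,"y": 0,"z": 4,"twist": 0,"hand": -1},
  {"x": 0,"y": 0,"z": 4,"twist": 0,"hand": -1},
  {"x": 0,"y": 0,"z": 4,"twist": 0,"hand": -1},
  {"x": 0,"y": 0,"z": 3,"twist": 0,"hand": -1},
  {"x": 0,"y": 0,"z": 3,"twist": 0,"hand": -1},
  {"x": 0,"y": 0,"z": 2,"twist": 0,"hand": -1},
  {"x": 0,"y": 0,"z": 1,"twist": 0,"hand": -1},
  {"x": 0,"y": 0,"z": 0,"twist": 0,"hand": -1},
  {"x": 0,"y": 0,"z": 0,"twist": 0,"hand": -1},
  {"x": 0,"y": 0,"z": 0,"twist": 0,"hand": -1},
])

```text
time_s: 19.72
tool_pos: [0.5046, 0.0276, 0.1089]
tool_rot: [[-0.989, 0.146, 0.0], [0.146, 0.989, 0.0], [-0.0, 0.0, -1.0]]
ft_force: [-0.6, -0.1, -1.1]
gripper_width: 0.0228
```

jog_arm([
  {"x": 0,"y": 0,"z": 1,"twist": 0,"hand": -1},
  {"x": 0,"y": 0,"z": 1,"twist": 0,"hand": -1},
  {"x": 0,"y": 0,"z": 1,"twist": 0,"hand": -1},
  {"x": 0,"y": 0,"z": 0,"twist": 0,"hand": -1},
  {"x": 0,"y": 0,"z": 0,"twist": 0,"hand": 0.2},
  {"x": 0,"y": 0,"z": 0,"twist": 0,"hand": 0.2},
  {"x": 0,"y": 0,"z": 0,"twist": 0,"hand": 0.2},
  {"x": 0,"y": 0,"z": 0,"twist": 0,"hand": 0.2},
  {"x": 0,"y": 0,"z": 0,"twist": 0,"hand": 0.2},
  {"x": 0,"y": 0,"z": 0,"twist": 0,"hand": 0.2},
])

```text
time_s: 20.55
tool_pos: [0.5045, 0.0276, 0.1057]
tool_rot: [[-0.989, 0.146, 0.0], [0.146, 0.989, -0.0], [-0.0, -0.0, -1.0]]
ft_force: [0.4, 0.4, -0.3]
gripper_width: 0.0528
```

jog_arm([
  {"x": 0,"y": 0,"z": -5,"twist": 0,"hand": 0.4},
  {"x": 0,"y": 0,"z": -10,"twist": 0,"hand": 0.4},
  {"x": 0,"y": 0,"z": -15,"twist": 0,"hand": 0.4},
  {"x": 0,"y": 0,"z": -20,"twist": 0,"hand": 0.4},
  {"x": 0,"y": 0,"z": -20,"twist": 0,"hand": 0.4},
  {"x": 0,"y": 0,"z": -20,"twist": 0,"hand": 0.4},
  {"x": 0,"y": 0,"z": -20,"twist": 0,"hand": 0.4},
  {"x": 0,"y": 0,"z": -10,"twist": 0,"hand": 0.4},
  {"x": 0,"y": 0,"z": 0,"twist": 0,"hand": 0.4},
  {"x": 0,"y": 0,"z": 0,"twist": 0,"hand": 0.4},
])

```text
time_s: 21.38
tool_pos: [0.5048, 0.0276, 0.2264]
tool_rot: [[-0.989, 0.146, 0.002], [0.146, 0.989, -0.0], [-0.002, 0.0, -1.0]]
ft_force: [-0.2, 0.7, 0.4]
gripper_width: 0.0619
```

```bash
python3 - <<'E'
from h import *
s=env.read_state();print(s['time_s'],s['tool_pos'],s['ft_force'])
C=cal('wrist');im=env.camera('wrist');im2=env.camera('scene')
P=[[.5078,.0274,.101],[.5078,.0274,.145]];print(px('',P,C),px('scene',P))
cv2.imwrite('pics/w7.png',np.hstack([cv2.resize(im[80:330,220:420],(400,500)),cv2.resize(im2[150:300,230:350],(400,500))]))
E
```

```text
21.3833 [0.50478236 0.02758092 0.22638595] [-0.20630614  0.6699911   0.40368374]
[[317.79986015 230.42394658]
 [317.83513881 247.19687239]] [[292.88883543 235.02476321]
 [292.47546433 218.2572807 ]]
```

View pics/w7.png

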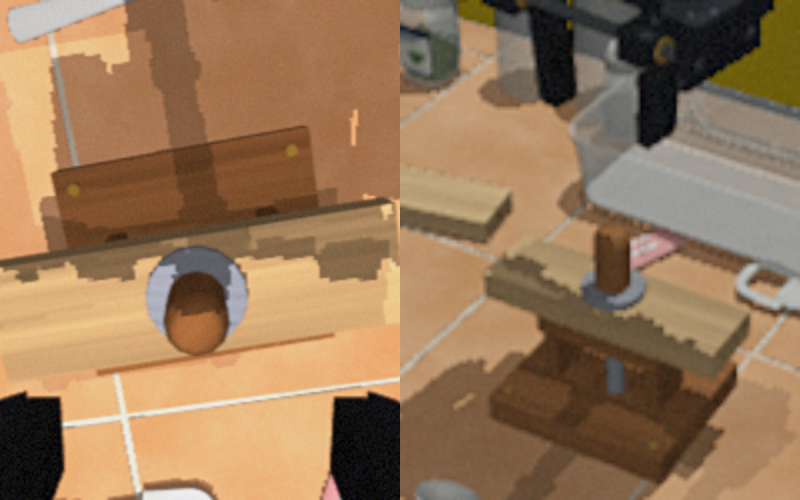

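The collar sits on the board, the shaft is visible going into the foot, the rod is upright, and the gripper is well clear. Handing in.

```bash
python3 -c "
from rig import env
print(env.job_done(), env.read_state()['time_s'])"
```

```text
the job is handed in; nothing more can be done
the job is handed in; nothing more can be done
```

The stand is assembled and I handed it in at about 21 s of the 56 s allowed; no verdict was reported. The drilled board lies flat on the bridge. The longer rod stands through it with its collar on the board, released, and the gripper is about 120 mm above its grasp height.

- **Board:** after placing, its hole was within 1 px of the predicted spot, and the foot's hole showed concentric through it.
- **Rod:** it went in with no noticeable contact force. The last pictures, wrist and scene, show it upright, the shaft entering the foot and the board still level.
- **Left alone:** I made no contact with the undrilled board or the shorter rod. I did not re-measure the undrilled board at the end, and the shorter rod was not in the last picture.
- **Disagreements:** my first top and scene estimates of the longer rod differed by about 9 mm, which a close wrist look settled. Before insertion the tip showed about 3–4 mm off in x, so I shifted it 3.5 mm. My first three move calls were refused because each row needs all its fields, and nothing moved.
- **Picture count:** I viewed 11 pictures, over the planned 8 but under the limit of 12.

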